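# Third hand for a shelf bracket

## Task

Take the bracket bar (the long wooden bar with one rounded end) out of the parts tray and hold its square end against the front of the back plate in the spring jig so that I can screw it on from behind: level, square to the plate, centred on its width, with the bar's top flush with the plate's top edge. Push gently until the jig's pointer stands between the two gauge pins (about 8 N), never ramming the plate back to the end of its travel, and finish while still holding it there at that steady push. Leave all the other things where they are.

Things in the scene. Friction and masses are not known exactly. Their poses are not given: they have to be found in the camera images.
- bracket_bar: bracket bar: plain light-wood bar, 110 long x 24 wide x 36 mm high, 40 to 90 g, in one of the three tray compartments; one end square, the other rounded (seen from above). Origin at the centre of its underside; x runs along it towards the square end (face 55 mm from the origin), z up. At the start the square end points away from the robot, within 30 degrees.
- butt_end (a point): Middle of the top edge of the bracket bar's square end: 55 mm along x and 36 mm up from its origin.
- plate_top (a point): Middle of the top edge of the back plate's front face, 120 mm above the table; moves with the plate (light wood, 60 wide x 18 thick x 98 mm high, upright on the jig's spring carriage, front towards the robot). x points into the plate (the way it gives when pushed), y along its width, z up. Held as asked, point butt_end is at this point and the two x axes are parallel.
- carriage (a joint): How far the plate and its carriage are pushed back along the jig's x, in m: 0 at rest, hard end stop at 0.038. Its springs need about 2 N to start and 0.4 N more per mm (5.2 N at 8 mm, 8 N at 15 mm, 10.8 N at 22 mm). The dark pointer bar on the carriage is between the two gauge pins from 8 to 22 mm.
- jig: Spring jig fixed to the table: plywood base 270 x 150 x 20 mm, 100 mm of it before the plate and 170 behind; two side guides 40 mm above the table from 30 mm before the plate backwards; spring block behind, 56 mm high. Origin on the table below the middle of the plate's resting front face; x is the pushing direction, z up. Above the base the space before the plate is open.
- gauge (a point): Point midway between the two upright gauge pins (2 mm radius, 14 mm apart along the jig's x, 62 mm above the table) on the jig's left guide, 64 mm left of its middle; the pointer bar's tip ends 2 mm beside them.
- tray: Fixed dark-wood parts tray, 150 (x) x 290 (y) x 22 mm high, walls and floor 5 mm, two dividers across y make three compartments side by side, each 140 x 90 mm inside. Origin at the centre of its underside.
- spacer: Plain light-wood block 50 x 30 x 30 mm in the tray, not wanted. Origin at the centre of its underside.
- foot: Turned light-wood furniture foot, 44 mm across, 52 mm high, standing in the tray, not wanted. Origin at the centre of its underside.
- screwdriver: Screwdriver lying on the table near the robot, to be left alone. Origin at its underside.
- planter: Turned wooden planter with a small succulent, 64 mm across, 72 mm high plus the plant, on the far side of the table, to be left alone. Origin at the centre of its underside.
- screw_cup: White cup, 64 mm across, 45 mm high, to be left alone. Origin at the centre of its underside.
- book: Closed paperback lying on the left of the table, 113 x 181 x 24 mm, to be left alone. Origin at the centre of its underside.
- jar: Amber glass jar with a cork stopper, 64 mm across, 93 mm high, to be left alone. Origin at the centre of its underside.
There are look-alikes about, which are no part of the job. What is shaped like the bracket_bar but black, green or purple is not meant.

How it is judged:
On the way:
1. the bracket bar is gripped and lifted clear of the tray (height (world z) of bracket_bar above 0.05 m and contact force between the fingers and bracket_bar above 2 N), for 0.2 s.
At the end, for the whole second after the job is handed in: For the last second the gripped bar's square end touches the plate (4 mm), centred and tops flush within 7 mm, square and level within 0.12 rad; the bar alone pushes the plate back steadily 7 to 23 mm (3.5 to 13 N) (value of joint carriage between 0.007 and 0.023 m and velocity of joint carriage between -0.01 and 0.01 m/s and contact force between bracket_bar and jig between 3.5 and 13 N and contact force between the arm and jig below 0.5 N and contact force between the fingers and bracket_bar above 2 N and x of butt_end in the frame of plate_top between -0.004 and 0.004 m and y of butt_end in the frame of plate_top between -0.007 and 0.007 m and z of butt_end in the frame of plate_top between -0.007 and 0.007 m and angle between the x axis of bracket_bar and the x axis of plate_top, either way round below 0.12 rad and angle between bracket_bar's own z axis and vertical below 0.12 rad); the arm keeps its last pose, push and grip.
It fails at once if the plate is rammed back to the end of its travel (value of joint carriage above 0.035 m).
It fails at once if another thing is moved by more than 3 cm (distance of any of spacer, foot, screwdriver, planter, screw_cup, book, jar from where it was at the start of the episode above 0.03 m).
It also fails if it takes over 42 s, if anything falls off the work surface, if the arm or the gripper's body presses on something with over 40 N, if the wrist force passes 120 N, or if a joint passes its speed limit or range.

## Robot

A 7-joint arm with a two-finger parallel gripper is mounted at the origin on the work surface. World frame = base frame: x ahead of the robot, y to its left, z up, the work surface at z = 0. Lengths are in m, angles in rad, forces in N, time in s.
With the tool pointing down it reaches from about 0.4 to 0.85 m from the base axis. Payload 10.4 kg.
Tool frame: the origin (TCP) lies at the very end of the fingers, on their centre line; the grasp point (between the pads) lies 19 mm behind it; z points along the fingers, y is the line along which they close (so a half turn about z gives the same grasp; the last joint's range is limited). The gripper opens to 87 mm and grips with 3 to 60 N. Pads are 19 mm wide; open, the fingers measure 117 mm over their backs; the gripper's body (75 mm by 190 mm) begins 51 mm behind the grasp point.
Start: joints at [-1.274, 0.332, -0.065, 1.46, 0.022, 1.35, -0.088], TCP at [0.196, 0.593, 0.223] pointing down, gripper open.
Joint ranges: [-2.6, 2.6], [-0.5, 2.12], [-1.47, 1.34], [0.16, 2.42], [-1.27, 4.41], [0.06, 2.06], [-2.6, 2.6]. Speed limits (rad/s): [2.22, 2.22, 2.79, 2.79, 3.14, 3.14, 3.14].

## Interface

Orientations are given as a unit quaternion [x, y, z, w].
In Python, from bench import status, camera, order gives the robot as it stands.
- The arm moves only by the tool jog_arm, never from a script. Its argument "plan" is a list of rows, each a list of 7 numbers: the turn, a rotation vector about the tool's x, y, z in rad, then the shift along the tool's x, y, z in mm, then the opening, from -1 (shut) to 1 (fully open). A call has 1 to 12 rows; each row is the pose to reach, as a shift and turn from the pose commanded when the call began, along the tool's axes at that moment; what a row does not reach only later rows make up. A row lasts 1/10 s, in which the tool goes at most 50 mm and 8.59 degrees, less where a joint would pass 70% of its speed; a pose out of reach is approached as far as the arm can. A call with a gripper value outside its range is refused whole. The fingers move at their own pace and stop on an object; "squeeze" is the grip in N (left out, the last holds). Time passes only in rows, so rows that repeat a pose let the fingers close. It gives the time, the measured TCP pose, the force, the opening and the grip force at its end, in the units of the state.
- status.read_state(): the state, without advancing time (a new reading comes with each control period).
- camera(name): name is "scene" or "top" or "wrist"; returns a dict with "image" (420x560x3 uint8, red, green, blue), "z_map" (420x560 float32, m along the optical axis (not along the pixel's ray), 0 where there is no reading), "fx", "fy", "cx", "cy" (pixels), "world_from_camera" (4x4, takes a point from camera to world coordinates); the wrist camera has in their place "mount" (4x4, takes a point from camera to tool coordinates, whose origin is the TCP and whose axes are the flange's). Camera axes: x right, y down, z forward; pixel columns grow to the right and rows downward; lengths in m; the calibration is good to about 2 mm. A picture is of the moment at which its call begins: read the wrist's pose just before it.
- order.close_job(): hands the job in; it is judged then, once.
The state is a dict: "time": time; "joint_positions": joint angles; "joint_vel": joint speeds; "joint_torque": joint torques, N m; "ee_pos": TCP position; "eef_rot": TCP orientation; "ft_force": force on the tool from outside, world axes, zero at the start; "torque": the same for the moment, N m; "width": finger opening in m; "grip_force": force on a finger pad.
Only numpy, scipy, OpenCV 4.12 (cv2) and the standard library are available. Lean on these libraries where they do the work, as an engineer would, in place of code of your own. Each camera call takes 0.05 s, during which the arm holds its last target. There are 200 camera calls.

## Working session

There is one attempt and no reset: what is moved stays moved. The work goes in short steps, Python scripts to look and compute and a tool call to move; the robot and the scene stay as the last step left them, time stands still between calls to the robot, and variables do not carry over. Pictures are saved under pics/ and viewed, at most 10 in all, crops included, and the job is handed in when it is done.

Besides the shell and the picture viewer there is one more tool, called as name(argument=value, ...) on one line, values as JSON. jog_arm: Moves the arm, as the interface text tells. Its arguments: {"type":"object","properties":{"plan":{"type":"array"},"squeeze":{"type":"number"}},"required":["plan"]}

```bash
mkdir -p pics
cat > h.py <<'E'
import numpy as np, cv2, pickle
from bench import status, camera, order
def cloud(c,T=None):
    z=c["z_map"]; v,u=np.mgrid[:z.shape[0],:z.shape[1]]
    P=np.stack([(u-c["cx"])/c["fx"]*z,(v-c["cy"])/c["fy"]*z,z],-1)
    T=c["world_from_camera"] if T is None else T
    return P@T[:3,:3].T+T[:3,3]
E
python3 - <<'E'
from h import *
s=status.read_state(); print({k:np.round(v,3) for k,v in s.items()})
d={}
for n in("scene","top"):
    c=camera(n); d[n]=c; cv2.imwrite(f"pics/{n}.png",c["image"][:,:,::-1]); print(n,c["fx"],c["cx"],c["cy"],np.round(c["world_from_camera"],3).tolist())
pickle.dump(d,open("v0.pkl","wb"))
E
```

```text
{'time': np.float64(0.0), 'joint_positions': array([-1.274,  0.333, -0.065,  1.461,  0.022,  1.35 , -0.089]), 'joint_vel': array([-0.001, -0.001, -0.001,  0.001, -0.001,  0.   ,  0.001]), 'joint_torque': array([ 0.0000e+00, -6.2325e+01,  2.5000e-02, -3.8990e+01, -6.1000e-02,
        4.0000e-02,  0.0000e+00]), 'ee_pos': array([0.196, 0.593, 0.222]), 'eef_rot': array([ 0.159,  0.987, -0.001, -0.   ]), 'ft_force': array([ 1.167,  0.723, -0.054]), 'torque': array([0.025, 0.026, 0.013]), 'grip_force': np.float64(0.0), 'width': np.float64(0.087)}
scene 523.6626931264793 283.66723249387735 210.94906053597265 [[-0.78, 0.516, -0.356, 1.027], [0.626, 0.64, -0.445, 0.72], [-0.002, -0.57, -0.822, 1.218], [0.0, 0.0, 0.0, 1.0]]
top 405.41126158398254 278.78375746774054 212.15154092558032 [[0.003, -0.992, 0.125, 0.405], [-1.0, -0.003, 0.007, 0.131], [-0.007, -0.125, -0.992, 1.28], [0.0, 0.0, 0.0, 1.0]]
```

View pics/scene.png

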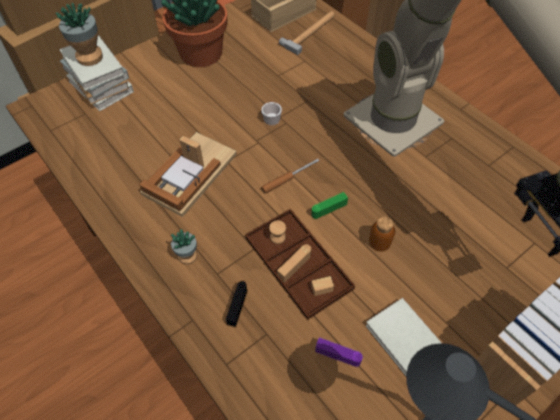

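View pics/top.png

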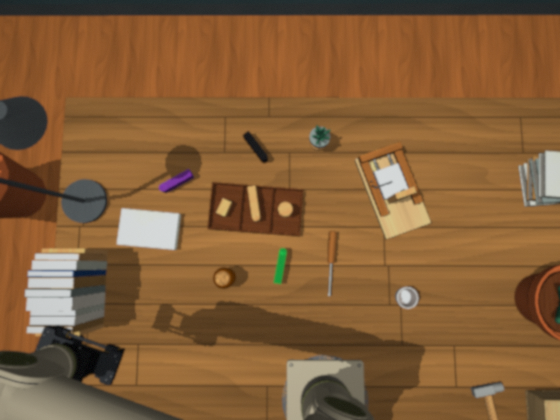

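The scene view shows the tray with foot (278,232), bar (295,262) and spacer (322,286). The top view shows the same at foot (286,209), bar (254,203), spacer (224,207), with the jig at (395,190).

Candidates in the top view are light wood (254,203), black (256,147), green (281,266) and purple (176,181). Only (254,203) is light wood, long and inside the tray, so I'll measure that one and confirm it in a crop.

Run:
```python
from h import *
d=pickle.load(open("v0.pkl","rb"))
out=[]
for n,(box,jb) in {"top":((180,160,130,90),(345,135,100,110)),"scene":((235,200,130,130),(130,120,120,100))}.items():
    c=d[n]; P=cloud(c); x,y,w,h=box
    hsv=cv2.cvtColor(c["image"],cv2.COLOR_RGB2HSV)
    m=np.zeros(P.shape[:2],bool); m[y:y+h,x:x+w]=1
    m&=(hsv[...,2]>130)
    k,lab,st,ce=cv2.connectedComponentsWithStats(m.astype(np.uint8))
    for i in range(1,k):
        if st[i,4]<40: continue
        q=P[lab==i]; zt=np.percentile(q[:,2],90); t=q[abs(q[:,2]-zt)<.004]
        r=cv2.minAreaRect((t[:,:2]*1000).astype(np.float32))
        print(n,st[i],"ztop %.4f"%zt,"rect",np.round(r[0],1),np.round(r[1],1),round(r[2],1))
    x,y,w,h=jb; q=P[y:y+h,x:x+w].reshape(-1,3); hs=hsv[y:y+h,x:x+w].reshape(-1,3)
    for lo,hi in((.105,.135),(.045,.075),(.03,.045),(.012,.026)):
        t=q[(q[:,2]>lo)&(q[:,2]<hi)]
        if len(t)>10:
            r=cv2.minAreaRect((t[:,:2]*1000).astype(np.float32)); print(n,"jig",lo,len(t),"zmed %.4f"%np.median(t[:,2]),np.round(cv2.boxPoints(r)).tolist(),np.round(r[1]),round(r[2],1))
    b,j=box,jb
    im=c["image"][:,:,::-1]
    out.append(np.hstack([cv2.resize(im[a[1]:a[1]+a[3],a[0]:a[0]+a[2]],(400,300),interpolation=cv2.INTER_CUBIC) for a in(b,j)]))
cv2.imwrite("pics/crop.png",np.vstack(out))
```

```text
top [ 180  160  130   90 6651] ztop 0.0053 rect [592.2 250.4] [287.1 413.7] 0.1
top [216 198  15  19 183] ztop 0.0388 rect [576.7 313.4] [29.  47.5] 66.0
top [277 201  16  16 196] ztop 0.0615 rect [569.9 123. ] [40.3 39.6] 1.0
top jig 0.105 145 zmed 0.1212 [[590.0, -199.0], [610.0, -256.0], [629.0, -249.0], [608.0, -193.0]] [20. 60.] 20.0
top jig 0.045 670 zmed 0.0519 [[557.0, -167.0], [601.0, -297.0], [782.0, -235.0], [737.0, -105.0]] [191. 137.] 19.1
top jig 0.03 1469 zmed 0.0414 [[548.0, -173.0], [596.0, -303.0], [780.0, -236.0], [733.0, -106.0]] [196. 138.] 20.0
top jig 0.012 1760 zmed 0.0209 [[480.0, -191.0], [532.0, -334.0], [784.0, -242.0], [732.0, -99.0]] [268. 152.] 20.0
scene [235 200  41  35 932] ztop 0.0049 rect [5.802e+02 5.000e-01] [109.4 112. ] 86.8
scene [ 265  200  100  102 2946] ztop 0.0055 rect [460.9 201.4] [116.  401.4] 0.3
scene [335 200  30  35 558] ztop 0.0049 rect [349.5 196.2] [89.  87.2] 1.4
scene [269 220  17  23 269] ztop 0.0604 rect [569.8 120.5] [39.2 40.7] 76.4
scene [235 231  16  25 217] ztop 0.0046 rect [654.6  72.1] [79.9 37.9] 54.3
scene [278 244  33  33 396] ztop 0.0453 rect [590.  217.7] [108.7  24.9] 8.8
scene [ 235  252   89   78 2687] ztop 0.0043 rect [701.6 254.2] [110.4 282.3] 0.6
scene [312 276  22  16 249] ztop 0.0391 rect [578.4 311.9] [30.9 49.7] 67.9
scene [ 316  293   49   37 1221] ztop 0.0044 rect [583.3 408.5] [ 95.9 115.6] 85.8
scene [241 314  14  16  75] ztop 0.0040 rect [782.4 264. ] [49.8 13.2] 88.4
scene jig 0.105 176 zmed 0.1196 [[587.0, -201.0], [611.0, -260.0], [633.0, -252.0], [609.0, -192.0]] [23. 64.] 21.7
scene jig 0.045 898 zmed 0.0516 [[555.0, -172.0], [601.0, -302.0], [787.0, -237.0], [741.0, -107.0]] [197. 138.] 19.3
scene jig 0.03 1464 zmed 0.0410 [[546.0, -173.0], [595.0, -309.0], [786.0, -240.0], [737.0, -105.0]] [203. 144.] 19.8
scene jig 0.012 1221 zmed 0.0210 [[368.0, -232.0], [420.0, -376.0], [788.0, -242.0], [736.0, -98.0]] [392. 153.] 20.0
```

View pics/crop.png

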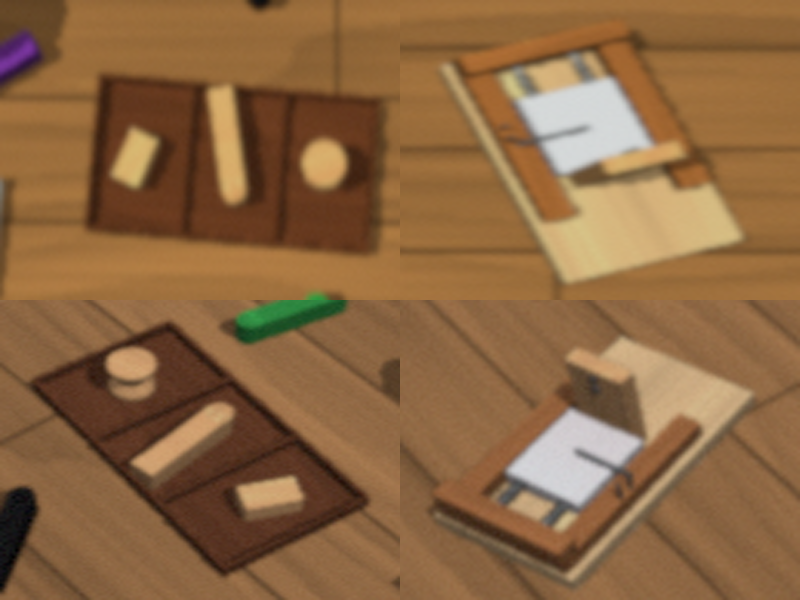

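The crop confirms it: the light bar lies in the middle compartment with its square end away from the robot. By rays its centre is about (0.590, 0.218) with yaw 8.8°. The jig yaw is 20° and plate_top is about (0.600, -0.228, 0.120). I'm moving above the bar.

jog_arm(plan=[[0, 0, 0.9, -250, -116, 0, 0], [0, 0, 1.7, -492, -232, 0, 0], [0, 0, 1.7, -492, -232, 0, 0], [0, 0, 1.7, -492, -232, 0, 0], [0, 0, 1.7, -492, -232, 0, 0], [0, 0, 1.7, -492, -232, 0, 0], [0, 0, 1.7, -492, -232, 0, 0], [0, 0, 1.7, -492, -232, 0, 0], [0, 0, 1.7, -492, -232, 0, 0], [0, 0, 1.7, -492, -232, 0, 0], [0, 0, 1.7, -492, -232, 0, 0], [0, 0, 1.7, -492, -232, 0, 0]])

```text
time: 1.3
ee_pos: [0.5943, 0.2112, 0.2221]
eef_rot: [0.851, 0.526, -0.0, 0.002]
ft_force: [0.1, -0.2, -0.5]
width: 0.0438
grip_force: 0.0
```

jog_arm(plan=[[0, 0, 0.969, 0, 0, 0, 0], [0, 0, 0.969, 0, 0, 0, 0], [0, 0, 0.969, 0, 0, 0, 0], [0, 0, 0.969, 0, 0, 0, 0], [0, 0, 0.969, 0, 0, 0, 0], [0, 0, 0.969, 0, 0, 0, 0], [0, 0, 0.969, 0, 0, 0, 0], [0, 0, 0.969, 0, 0, 0, 0], [0, 0, 0.969, 0, 0, 0, 0], [0, 0, 0.969, 0, 0, 0, 0]])

```text
time: 2.3
ee_pos: [0.5905, 0.2184, 0.2224]
eef_rot: [0.997, 0.077, -0.0, -0.0]
ft_force: [-0.1, -0.4, -0.2]
width: 0.0439
grip_force: 0.0
```

```bash
cat >> h.py <<'E'
from scipy.spatial.transform import Rotation as R
def tool():
    s=status.read_state(); T=np.eye(4); T[:3,:3]=R.from_quat(s["eef_rot"]).as_matrix(); T[:3,3]=s["ee_pos"]; return s,T
def show(s,T):
    print("t %.2f"%s["time"],"pos",np.round(s["ee_pos"],4),"x",np.round(T[:3,0],3),"y",np.round(T[:3,1],3),"yawy %.2f"%np.degrees(np.arctan2(T[1,1],T[0,1])),"F",np.round(s["ft_force"],2),"w %.4f g %.1f"%(s["width"],s["grip_force"]),"q",np.round(s["joint_positions"],2))
E
python3 - <<'E'
from h import *
s,T=tool(); show(s,T); c=camera("wrist"); cv2.imwrite("pics/w1.png",c["image"][:,:,::-1])
c.update(T=T); pickle.dump(c,open("w1.pkl","wb")); P=cloud(c,T@c["mount"])
m=((P[...,2]>.030)&(abs(P[...,0]-.59)<.075)&(abs(P[...,1]-.218)<.045)&(P[...,2]<.06)).astype(np.uint8)
k,lab,st,ce=cv2.connectedComponentsWithStats(m)
for i in range(1,k):
    if st[i,4]<300: continue
    q=P[lab==i]; zt=np.median(q[:,2]); t=q[abs(q[:,2]-zt)<.004]; r=cv2.minAreaRect((t[:,:2]*1000).astype(np.float32)); print(st[i],zt,r)
    A=np.c_[t[:,:2],np.ones(len(t))]; print("slope",np.linalg.lstsq(A,t[:,2],rcond=None)[0])
E
```

```text
t 2.30 pos [0.5905 0.2184 0.2224] x [ 0.988  0.154 -0.   ] y [ 0.154 -0.988 -0.   ] yawy -81.14 F [-0.1  -0.37 -0.19] w 0.0439 g 0.0 q [-0.88  0.38  0.59  1.48 -0.21  1.35 -1.69]
[ 269  127   27  114 2804] 0.04225337643963381 ((588.2265625, 217.51600646972656), (109.69719696044922, 24.02958869934082), 8.846210479736328)
slope [-4.8460512e-05 -3.6641274e-03  4.3081325e-02]
```

View pics/w1.png

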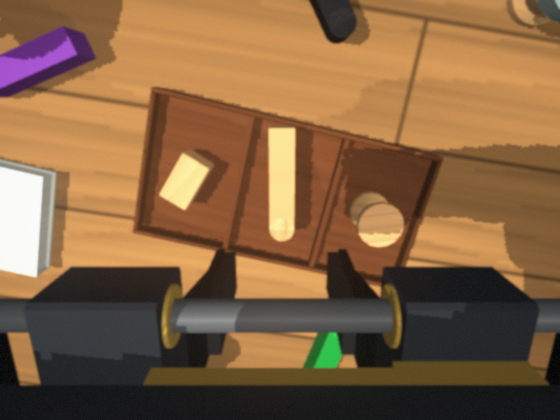

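The wrist view shows the bar at (281,130) square end to (281,230) rounded end. The dividers are about 36 mm and 50 mm off its axis. Measured centre is (0.588, 0.2175), yaw 8.85°, top 0.042. I'll narrow the fingers, descend and grip.

jog_arm(plan=[[0, 0, 0, -7, 0.5, 40, -0.22], [0, 0, 0, -7, 0.5, 85, -0.22], [0, 0, 0, -7, 0.5, 125, -0.22], [0, 0, 0, -7, 0.5, 155, -0.22], [0, 0, 0, -7, 0.5, 175, -0.22], [0, 0, 0, -7, 0.5, 190, -0.22], [0, 0, 0, -7, 0.5, 203, -0.22], [0, 0, 0, -7, 0.5, 210, -0.22], [0, 0, 0, -7, 0.5, 210, -0.22]])

```text
time: 3.25
ee_pos: [0.5836, 0.2168, 0.0121]
eef_rot: [0.997, 0.076, -0.0, 0.0]
ft_force: [0.1, 0.4, 0.4]
width: 0.0338
grip_force: 0.0
```

jog_arm(plan=[[0, 0, 0, 0, 0, 0, -1], [0, 0, 0, 0, 0, 0, -1], [0, 0, 0, 0, 0, 0, -1], [0, 0, 0, 0, 0, 0, -1], [0, 0, 0, 0, 0, 0, -1], [0, 0, 0, 0, 0, 0, -1]], squeeze=40)

```text
time: 3.85
ee_pos: [0.5844, 0.2171, 0.0135]
eef_rot: [0.997, 0.076, 0.001, -0.0]
ft_force: [-1.3, -0.8, 6.7]
width: 0.024
grip_force: 40.0
```

jog_arm(plan=[[0, 0, 0, 0, 0, -10, -1], [0, 0, 0, 0, 0, -30, -1], [0, 0, 0, 0, 0, -60, -1], [0, 0, 0, 0, 0, -100, -1], [0, 0, 0, 0, 0, -140, -1], [0, 0, 0, 0, 0, -175, -1], [0, 0, 0, 0, 0, -185, -1], [0, 0, 0, 0, 0, -185, -1]])

```text
time: 4.65
ee_pos: [0.5845, 0.2171, 0.1995]
eef_rot: [0.997, 0.076, 0.001, -0.001]
ft_force: [-0.3, -0.2, -0.1]
width: 0.0238
grip_force: 40.0
```

jog_arm(plan=[[0, 0, -0.03, -8, 25, 0, -1], [0, 0, -0.06, -25, 70, 0, -1], [0, 0, -0.09, -40, 115, 0, -1], [0, 0, -0.12, -54, 160, 0, -1], [0, 0, -0.15, -68, 205, 0, -1], [0, 0, -0.18, -82, 250, 0, -1], [0, 0, -0.195, -97, 295, 0, -1], [0, 0, -0.195, -112, 340, 0, -1], [0, 0, -0.195, -127, 385, 0, -1], [0, 0, -0.195, -141, 430, 0, -1], [0, 0, -0.195, -151, 461, 0, -1], [0, 0, -0.195, -151, 461, 0, -1]])

```text
time: 5.85
ee_pos: [0.5015, -0.2669, 0.1961]
eef_rot: [0.986, 0.169, -0.002, 0.001]
ft_force: [0.7, -0.0, -1.8]
width: 0.0238
grip_force: 40.0
```

Run:
```python
from h import *
s,T=tool(); show(s,T); ims=[]
for n in("wrist","top","scene"):
    c=camera(n); c["T"]=T; pickle.dump(c,open(f"b_{n}.pkl","wb")); ims.append(c["image"][:,:,::-1])
ims[1]=cv2.resize(ims[1][130:265,320:500],(560,420)); ims[2]=cv2.resize(ims[2][90:225,120:300],(560,420))
cv2.imwrite("pics/b.png",cv2.resize(np.hstack(ims),(800,200)))
c=pickle.load(open("b_wrist.pkl","rb")); P=cloud(c,c["mount"])  # tool frame
cv2.imwrite("pics/bw.png",ims[0])
```

```text
t 5.85 pos [ 0.5015 -0.2669  0.1961] x [ 0.943  0.334 -0.003] y [ 0.334 -0.943  0.001] yawy -70.51 F [ 0.67 -0.   -1.77] w 0.0238 g 40.0 q [-0.29  0.28  0.84  1.69 -0.21  1.27 -0.64]
```

View pics/bw.png

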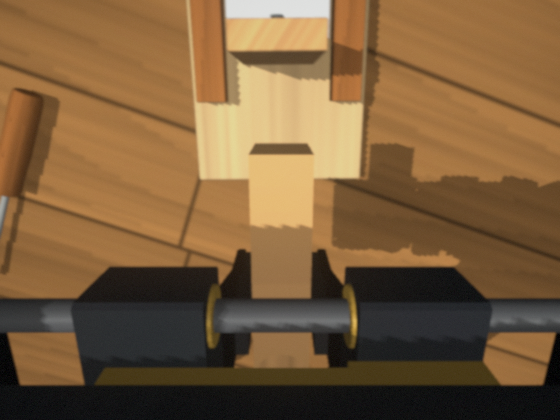

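View pics/b.png

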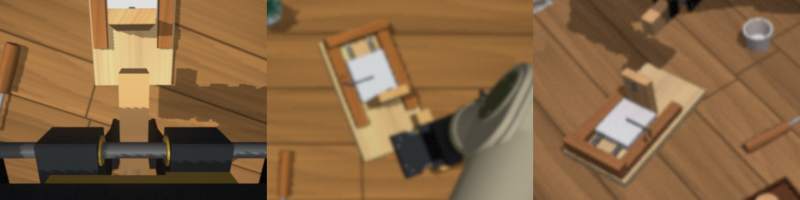

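The wrist view shows both items at once. The bar top spans columns 250–313 with its square end at row ~155. The plate top is at rows 17–52, columns 228–328, with its front edge at row 52. I'll measure both in the tool frame.

```bash
cat >> h.py <<'E'
def meas(c):
    P=cloud(c,c["mount"]); T=c["T"]; W=P@T[:3,:3].T+T[:3,3]
    v,u=np.mgrid[:420,:560]
    # bar top: tool frame
    m=(v<290)&(abs(P[...,1])<.03)&(P[...,0]>.0)&(P[...,0]<.075)&(P[...,2]<-.015)&(P[...,2]>-.05)
    q=P[m]; zt=np.median(q[:,2]); t=q[abs(q[:,2]-zt)<.004]; r=cv2.minAreaRect((t[:,:2]*1000).astype(np.float32))
    sl=np.linalg.lstsq(np.c_[t,np.ones(len(t))][:,[0,1,3]],t[:,2],rcond=None)[0]
    print("bar n",len(t),"ztop %.4f"%zt,"world %.4f"%np.median(W[m][:,2]),"face x %.4f"%np.percentile(t[:,0],99),"y lo/hi",np.round(np.percentile(t[:,1],[1,50,99]),4),"slope",np.round(sl,3))
    b=cv2.boxPoints(r); print(" bar pts",np.round(b,1).tolist(),round(r[2],2))
    m=(W[...,2]>.105)&(W[...,2]<.135)&(v<140)
    q=P[m]; zt=np.median(q[:,2]); t=q[abs(q[:,2]-zt)<.004]; r=cv2.minAreaRect((t[:,:2]*1000).astype(np.float32))
    print("plate n",len(t),"ztop %.4f"%zt,"world %.4f"%np.median(W[m][:,2]),"pts",np.round(cv2.boxPoints(r),1).tolist(),round(r[2],2))
E
python3 - <<'E'
from h import *
meas(pickle.load(open("b_wrist.pkl","rb")))
E
```

```text
bar n 8995 ztop -0.0286 world 0.2246 face x 0.0590 y lo/hi [-0.0182 -0.0004  0.0177] slope [ 0.005 -0.001 -0.029]
 bar pts [[3.4000000953674316, 22.299999237060547], [4.0, -23.100000381469727], [59.70000076293945, -22.299999237060547], [59.099998474121094, 23.100000381469727]] 0.81
plate n 3428 ztop 0.0748 world 0.1209 pts [[104.69999694824219, -32.099998474121094], [122.9000015258789, -32.29999923706055], [123.30000305175781, 27.799999237060547], [105.19999694824219, 27.899999618530273]] 89.57
```

jog_arm(plan=[[0, 0, 0, 3, -2, 30, -1], [0, 0, 0, 8, -2, 60, -1], [0, 0, 0, 14, -2, 85, -1], [0, 0, 0, 20, -2, 98, -1], [0, 0, 0, 20, -2, 103, -1], [0, 0, 0, 20, -2, 103, -1], [0, 0, 0, 20, -2, 103, -1], [0, 0, 0, 20, -2, 103, -1]])

```text
time: 6.8
ee_pos: [0.5232, -0.2534, 0.0956]
eef_rot: [0.985, 0.173, 0.001, 0.0]
ft_force: [-0.9, 0.2, 0.4]
width: 0.0241
grip_force: 40.0
```

Run:
```python
from h import *
s,T=tool(); show(s,T); c=camera("wrist"); c["T"]=T; pickle.dump(c,open("c_w.pkl","wb")); cv2.imwrite("pics/c.png",c["image"][:,:,::-1]); meas(c)
```

```text
t 6.80 pos [ 0.5232 -0.2534  0.0956] x [0.94  0.341 0.002] y [ 0.341 -0.94   0.001] yawy -70.09 F [-0.9   0.17  0.44] w 0.0241 g 40.0 q [-0.25  0.42  0.77  1.76 -0.33  1.09 -0.59]
bar n 8996 ztop -0.0286 world 0.1243 face x 0.0590 y lo/hi [-0.0181 -0.0004  0.0178] slope [ 0.004 -0.001 -0.029]
 bar pts [[2.0999999046325684, 21.799999237060547], [4.699999809265137, -23.100000381469727], [61.0, -19.799999237060547], [58.29999923706055, 25.100000381469727]] 3.38
plate n 9343 ztop -0.0253 world 0.1211 pts [[80.0999984741211, -26.200000762939453], [98.0999984741211, -26.200000762939453], [98.0999984741211, 34.20000076293945], [80.19999694824219, 34.20000076293945]] 89.96
```

View pics/c.png

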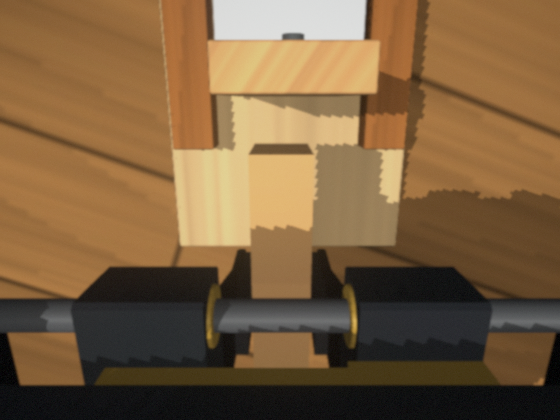

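The bar end is at row 150, columns 250–313. The plate's front edge is at row 93, columns 210–378. The offset is 4.3 mm in tool y, 3.3 mm in height, with a gap of about 21 mm.

jog_arm(plan=[[0, 0, 0, 4, 4.3, 3.3, -1], [0, 0, 0, 8, 4.3, 3.3, -1], [0, 0, 0, 12, 4.3, 3.3, -1], [0, 0, 0, 12, 4.3, 3.3, -1], [0, 0, 0, 12, 4.3, 3.3, -1], [0, 0, 0, 12, 4.3, 3.3, -1], [0, 0, 0, 12, 4.3, 3.3, -1], [0, 0, 0, 12, 4.3, 3.3, -1]])

```text
time: 7.65
ee_pos: [0.5354, -0.253, 0.0912]
eef_rot: [0.985, 0.173, 0.0, -0.0]
ft_force: [-0.0, -0.1, 0.5]
width: 0.0235
grip_force: 40.0
```

Run:
```python
from h import *
s,T=tool(); show(s,T); c=camera("wrist"); c["T"]=T; meas(c)
```

```text
t 7.65 pos [ 0.5354 -0.253   0.0912] x [0.94  0.341 0.   ] y [ 0.341 -0.94  -0.   ] yawy -70.08 F [-0.03 -0.12  0.45] w 0.0235 g 40.0 q [-0.24  0.45  0.76  1.74 -0.35  1.09 -0.59]
bar n 12184 ztop -0.0289 world 0.1201 face x 0.0748 y lo/hi [-0.0273 -0.0004  0.0276] slope [-0.017 -0.001 -0.028]
 bar pts [[3.5, 29.899999618530273], [3.5999999046325684, -29.799999237060547], [74.9000015258789, -29.700000762939453], [74.80000305175781, 30.0]] 0.02
plate n 9242 ztop -0.0298 world 0.1210 pts [[68.5, -30.0], [86.4000015258789, -30.0], [86.4000015258789, 30.399999618530273], [68.5, 30.399999618530273]] 90.0
```

Centred within 0.5 mm, bar 1 mm low, gap about 9.5 mm. Easing into contact now.

jog_arm(plan=[[0, 0, 0, 2, 0.5, -1, -1], [0, 0, 0, 4, 0.5, -1, -1], [0, 0, 0, 6, 0.5, -1, -1], [0, 0, 0, 8, 0.5, -1, -1], [0, 0, 0, 10, 0.5, -1, -1], [0, 0, 0, 12, 0.5, -1, -1], [0, 0, 0, 14, 0.5, -1, -1], [0, 0, 0, 16, 0.5, -1, -1], [0, 0, 0, 18, 0.5, -1, -1], [0, 0, 0, 18, 0.5, -1, -1], [0, 0, 0, 18, 0.5, -1, -1], [0, 0, 0, 18, 0.5, -1, -1]])

```text
time: 8.9
ee_pos: [0.5521, -0.2475, 0.0921]
eef_rot: [0.985, 0.173, -0.0, -0.0]
ft_force: [-5.0, -0.2, 1.7]
width: 0.0239
grip_force: 40.0
```

Run:
```python
from h import *
s,T=tool(); show(s,T); print("push",s["ft_force"]@T[:3,0]); c=camera("wrist"); c["T"]=T; meas(c)
```

```text
t 8.90 pos [ 0.5521 -0.2475  0.0921] x [ 0.94   0.34  -0.001] y [ 0.34 -0.94 -0.  ] yawy -70.09 F [-5.01 -0.16  1.67] w 0.0239 g 40.0 q [-0.24  0.48  0.75  1.7  -0.36  1.11 -0.6 ]
push -4.770227615488943
bar n 16377 ztop -0.0289 world 0.1209 face x 0.0748 y lo/hi [-0.0286 -0.0004  0.0281] slope [-0.007 -0.001 -0.029]
 bar pts [[3.200000047683716, 29.700000762939453], [3.200000047683716, -30.0], [74.9000015258789, -30.0], [74.80000305175781, 29.799999237060547]] 0.03
plate n 6033 ztop -0.0291 world 0.1211 pts [[64.5, 29.700000762939453], [64.5, -30.5], [76.9000015258789, -30.5], [76.80000305175781, 29.799999237060547]] 0.03
```

jog_arm(plan=[[0, 0, 0, 1.5, 0, 0, -1], [0, 0, 0, 3, 0, 0, -1], [0, 0, 0, 4.5, 0, 0, -1], [0, 0, 0, 6, 0, 0, -1], [0, 0, 0, 7.5, 0, 0, -1], [0, 0, 0, 7.5, 0, 0, -1], [0, 0, 0, 7.5, 0, 0, -1], [0, 0, 0, 7.5, 0, 0, -1], [0, 0, 0, 7.5, 0, 0, -1], [0, 0, 0, 7.5, 0, 0, -1]])

```text
time: 9.95
ee_pos: [0.5585, -0.2452, 0.092]
eef_rot: [0.985, 0.173, -0.001, -0.0]
ft_force: [-8.6, 0.3, 2.3]
width: 0.0237
grip_force: 40.0
```

Run:
```python
from h import *
s,T=tool(); show(s,T); print("push",s["ft_force"]@T[:3,0]); c=camera("wrist"); c["T"]=T; meas(c)
P=cloud(c,c["mount"]);v,u=np.mgrid[:420,:560]
m=(abs(P[...,0]-.045)<.012)&(abs(P[...,1])<.02)&(P[...,2]<-.02)&(v<290); q=P[m]; print("bar y",np.percentile(q[:,1],[1,99]))
w=c["image"]; s=camera("scene")["image"]
cv2.imwrite("pics/d.png",np.hstack([w,cv2.resize(s[100:220,120:280],(560,420))])[:,:,::-1][:, :1120][::1,::1] if 0 else cv2.resize(np.hstack([w,cv2.resize(s[100:220,120:280],(560,420))])[:,:,::-1],(800,300)))
print(status.read_state()["ft_force"])
```

```text
t 9.95 pos [ 0.5585 -0.2452  0.092 ] x [ 0.94   0.34  -0.002] y [ 0.34  -0.94  -0.001] yawy -70.12 F [-8.57  0.32  2.29] w 0.0237 g 40.0 q [-0.24  0.49  0.75  1.68 -0.36  1.11 -0.61]
push -7.95335851937342
bar n 16385 ztop -0.0290 world 0.1209 face x 0.0748 y lo/hi [-0.0286 -0.0004  0.028 ] slope [-0.008 -0.    -0.029]
 bar pts [[3.0, 29.700000762939453], [3.0, -30.0], [74.80000305175781, -30.0], [74.80000305175781, 29.700000762939453]] 0.02
plate n 6041 ztop -0.0292 world 0.1211 pts [[64.5999984741211, 29.700000762939453], [64.5999984741211, -30.5], [76.80000305175781, -30.5], [76.80000305175781, 29.700000762939453]] 0.0
bar y [-0.01955499  0.01949132]
[-8.39711087 -0.14923342  2.74695558]
```

View pics/d.png

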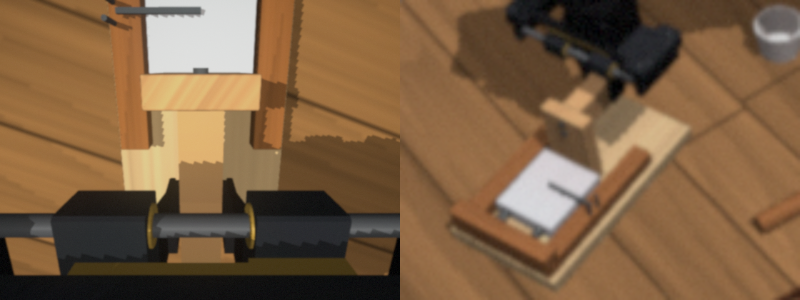

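The bar (columns 179–223) is centred on the plate (142–260), tops flush, with the pointer by the pins at (115,15). Push is 8.0 N and plate travel about 15 mm. Handing in.

```bash
python3 -c "
from bench import order; print(order.close_job())"
```

```text
the job is handed in; nothing more can be done
None
```

I handed the job in at about 10 s with the arm holding the bracket bar against the back plate, level, square, and centred and flush to within about 1 mm, at a steady push of about 8 N (plate back about 15 mm); no verdict came back.

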